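# Rotate the tester's battery packs and close its bay

## Robot

A 7-joint arm with a two-finger parallel gripper is mounted at the origin on a cart in front of the work surface, level with it; the furniture and walls round the work are solid. World frame = base frame: x ahead of the robot, y to its left, z up, the work surface at z = 0. Lengths are in m, angles in rad, forces in N, time in s.
With the tool pointing down it reaches from about 0.425 to 0.95 m from the base axis. Payload 16.7 kg.
Tool frame: the origin (TCP) lies at the very end of the fingers, on their centre line; the grasp point (between the pads) lies 19 mm behind it; z points along the fingers, y is the line along which they close (so a half turn about z gives the same grasp; the last joint's range is limited). The gripper opens to 94 mm and grips with 3 to 60 N. Pads are 16 mm wide; open, the fingers measure 119 mm over their backs; the gripper's body (75 mm by 177 mm) begins 78 mm behind the grasp point.
Start: joints at [-1.286, 0.426, 0.074, 1.606, -0.034, 1.111, -0.067], TCP at [0.284, 0.612, 0.205] pointing down, gripper open.
Joint ranges: [-2.85, 2.85], [-0.5, 2.14], [-1.23, 1.37], [0.21, 2.46], [-1.02, 4.16], [0.16, 2.05], [-2.73, 2.73]. Speed limits (rad/s): [1.89, 1.89, 2.39, 2.39, 3.01, 3.01, 3.01].

## Interface

Orientations are given as a unit quaternion [w, x, y, z].
In Python, from station import r, imaging gives the robot as it stands.
- The arm moves only by the tool carry_out, never from a script. Its argument "steps" is text: rows parted by semicolons, each of 4 numbers parted by spaces: the shift along the tool's x, y, z in m, then the turn about the tool's z in degrees. In form: dx dy dz spin; .... A call has 1 to 12 rows; each row is the pose to reach, as a shift and turn from the pose commanded when the call began, along the tool's axes at that moment; what a row does not reach only later rows make up. A row lasts 1/12 s, in which the tool goes at most 41.7 mm and 7.16 degrees, less where a joint would pass 70% of its speed; a pose out of reach is approached as far as the arm can. A call with a gripper value outside its range is refused whole. "jaw" is the closure, from -1 (fully open) to 1 (shut), so that 0 is half open, set as the call begins (left out, the last holds). The fingers move at their own pace and stop on an object; the grip force is fixed at half the most. Time passes only in rows, so rows that repeat a pose let the fingers close. It gives the time, the measured TCP pose, the force, the opening and the grip force at its end, in the units of the state.
- r.get_state(): the state, without advancing time (a new reading comes with each control period).
- imaging.read_camera(name): name is "scene" or "side" or "wrist"; returns the picture (480x640x3 uint8, blue, green, red); there is no depth.
- imaging.calibration(name): a dict with "K" (3x3 intrinsics, pixels), "rvec" (rotation vector, rad) and "tvec" (3), from world to camera coordinates, as OpenCV has them. Camera axes: x right, y down, z forward; pixel columns grow to the right and rows downward; lengths in m; the calibration is good to about 2 mm. A picture is of the moment at which its call begins: read the wrist's pose just before it. calibration takes no time and is no camera call; for the wrist camera it gives the pose at the moment of the call.
- r.sign_off(): hands the job in; it is judged then, once.
Trained networks look in the newest picture that a camera, given by its name, has taken for a name from the list of things; names that differ only in an ending like _2 or _b are one class to them, and where a whole thing is asked for, a point or a joint stands for the part that bears it (a point fixed in the world has none). Each returns a list of dicts, best first, with "conf" (0 to 1); they miss things now and then, are a little off and sometimes report something else, mostly with a low value. They report only what shows in the picture. A call takes as long as a camera call. They do not tell look-alikes from the thing itself.
- imaging.spot_in(camera, name): "bbox" ([left, top, right, bottom] in pixels, round what is visible of it).
- imaging.outline_of(camera, name): "pixels" (480x640 bool, what is visible of it) and "bbox" ([left, top, right, bottom] in pixels, round what is visible of it).
The state is a dict: "clock": time; "joints": joint angles; "dq": joint speeds; "tau": joint torques, N m; "position": TCP position; "ee_rot": TCP orientation; "wrist_force": force on the tool from outside, world axes, zero at the start; "wrist_torque": the same for the moment, N m; "finger_gap": finger opening in m; "finger_force": force on a finger pad.
Only numpy, scipy, OpenCV 4.12 (cv2) and the standard library are available. Lean on these libraries where they do the work, as an engineer would, in place of code of your own. Each camera call takes 0.05 s, during which the arm holds its last target. There are 200 camera calls.

## Task

Move the battery packs on by one: the flat red pack goes from the yellow tester into the charger, the charged green pack from the charger into the plywood storage block, and the rested blue pack from the storage block into the tester, each fully home in its bay with its contact end towards the bay's contacts; the bare rubber mat is free if a pack has to wait. Then fit the yellow cover over the blue pack, flat on the tester's back and squarely centred over the bay. Set everything down in its place: do not let it drop.

Things in the scene. Friction and masses are not known exactly. Their poses are not given: they have to be found in the camera images.
- pack_red: battery pack, charcoal with a broad red sleeve, 74 (x) x 40 (y) x 26 mm tall, 0.11-0.22 kg; origin at the centre of its underside, z up, x along its length to the contact end (14 mm bare of sleeve, other end 8 mm), whose lowest 8 mm are cut back 12 mm to clear a bay's contact block. Grip across y by the top 14 mm. Starts in the tester's bay.
- pack_green: battery pack, charcoal with a broad green sleeve, 74 (x) x 40 (y) x 26 mm tall, 0.11-0.22 kg; origin at the centre of its underside, z up, x along its length to the contact end (14 mm bare of sleeve, other end 8 mm), whose lowest 8 mm are cut back 12 mm to clear a bay's contact block. Grip across y by the top 14 mm. Starts in the charger's bay.
- pack_blue: battery pack, charcoal with a broad blue sleeve, 74 (x) x 40 (y) x 26 mm tall, 0.11-0.22 kg; origin at the centre of its underside, z up, x along its length to the contact end (14 mm bare of sleeve, other end 8 mm), whose lowest 8 mm are cut back 12 mm to clear a bay's contact block. Grip across y by the top 14 mm. Starts in the storage block's bay.
- cover: the tester's battery cover: yellow hood 90 (x) x 56 (y) x 21 mm, open below (inside 84 x 50 x 18 mm); on its top a charcoal belt-clip block 46 (x) x 20 (y) x 14 mm to grip across y (35 mm tall in all, 0.04-0.08 kg). Origin at the centre of its lower rim, x along its length, z up; right either way round. Starts rim down on the bench.
- meter: tester lying on its face, fixed: yellow, 138 (x, -78 to +60) x 88 (y) mm, charcoal corners; back 34 mm, bay floor 24 mm above the bench. The cover rests on the back between low ribs, centred on and along the bay. Bay like the charger's: 80 (x) x 46 (y) x 10 mm deep, contact block at its +x end. Origin on the bench under the bay's centre, x towards the contact block, z up.
- charger: charger, fixed: charcoal box 126 (x, -65 to +61) x 94 (y) x 24 mm tall, slotted top, a green and a dark red lamp on the edge near the robot; bay floor 14 mm above the bench. Bay 80 (x) x 46 (y) x 10 mm deep, mouth chamfered, 3 mm play round a pack; at its +x end a contact block 11 mm long, 6.5 mm high. Origin on the bench under the bay's centre, x towards the contact block, z up.
- storage_block: plywood storage block, fixed: 112 (x) x 70 (y) x 22 mm tall; bay floor 12 mm above the bench. Bay 80 (x) x 46 (y) x 10 mm deep, mouth chamfered, 3 mm play round a pack; at its +x end a contact block 11 mm long, 6.5 mm high. Origin on the bench under the bay's centre, x towards the contact block, z up.
- rubber_mat: dark grey rubber mat, fixed, empty at the start: 120 (x) x 90 (y) x 3 mm; origin on the bench under its centre, x along its length, z up. A free spot to lay a pack.
Not all that is in view belongs to the job. Leave any pink look-alike of the pack_blue alone.

How it is judged:
At the end, for the whole second after the job is handed in: Red pack in the charger, green in the storage block, blue in the tester, cover on the tester's back: each centred within 9 mm, along the bay within 0.15 rad, level within 0.05 rad, underside 3 mm below to 2.5 mm above its seat (bay floor; for the cover the tester's back), at rest (horizontal distance between pack_red and charger below 0.009 m and z of pack_red in the frame of charger between 0.011 and 0.0165 m and angle between each of pack_red, pack_green, pack_blue, cover's own z axis and vertical below 0.05 rad and angle between the x axis of pack_red and the x axis of charger, either way round below 0.15 rad and linear speed of each of pack_red, pack_green, pack_blue, cover below 0.02 m/s and horizontal distance between pack_green and storage_block below 0.009 m and z of pack_green in the frame of storage_block between 0.009 and 0.0145 m and angle between the x axis of pack_green and the x axis of storage_block, either way round below 0.15 rad and horizontal distance between each of pack_blue, cover and meter below 0.009 m and z of pack_blue in the frame of meter between 0.021 and 0.0265 m and angle between the x axis of each of pack_blue, cover and the x axis of meter, either way round below 0.15 rad and z of cover in the frame of meter between 0.031 and 0.0365 m); the robot touches nothing.
It fails at once if the red pack is dropped (faster than 0.7 m/s with no finger on it: a fall of about 25 mm) (linear speed of pack_red above 0.7 m/s and contact force between pack_red and the fingers below 0.1 N).
It fails at once if the green pack is dropped (faster than 0.7 m/s with no finger on it: a fall of about 25 mm) (linear speed of pack_green above 0.7 m/s and contact force between pack_green and the fingers below 0.1 N).
It fails at once if the blue pack is dropped (faster than 0.7 m/s with no finger on it: a fall of about 25 mm) (linear speed of pack_blue above 0.7 m/s and contact force between pack_blue and the fingers below 0.1 N).
It fails at once if the cover is dropped (faster than 0.7 m/s with no finger on it: a fall of about 25 mm) (linear speed of cover above 0.7 m/s and contact force between cover and the fingers below 0.1 N).
It also fails if it takes over 120 s, if anything falls off the work surface, if the arm or the gripper's body presses on something with over 40 N, if the wrist force passes 120 N, or if a joint passes its speed limit or range.

## Working session

There is one attempt and no reset: what is moved stays moved. The work goes in short steps, Python scripts to look and compute and a tool call to move; the robot and the scene stay as the last step left them, time stands still between calls to the robot, and variables do not carry over. Pictures are saved under pics/ and viewed, at most 14 in all, crops included, and the job is handed in when it is done.

Besides the shell and the picture viewer there is one more tool, called after "Request:" as a command line: name --argument value ..., lists and objects as JSON in quotes. carry_out: Moves the arm, as the interface text tells. Its arguments: {"type":"object","properties":{"steps":{"type":"string"},"jaw":{"type":"number"}},"required":["steps"]}

```bash
mkdir -p pics; ls; python3 - <<'E'
from station import r, imaging
import cv2
s=r.get_state(); print(s['clock'],s['position'],s['ee_rot'],s['finger_gap'])
for c in ['scene','side']:
    cv2.imwrite(f'pics/{c}0.png',imaging.read_camera(c))
    for n in ['pack_red','pack_green','pack_blue','cover','meter','charger','storage_block','rubber_mat']:
        print(c,n,[(round(d['conf'],2),[int(v) for v in d['bbox']]) for d in imaging.spot_in(c,n)])
E
```

```text
pics
0.0 [0.28358512 0.61205506 0.20477076] [-7.43571135e-05  2.15227916e-01  9.76563638e-01 -6.32550020e-04] 0.09398183951173406
scene pack_red [(0.88, [395, 263, 418, 289])]
scene pack_green []
scene pack_blue [(0.78, [194, 208, 215, 229]), (0.48, [452, 286, 484, 303])]
scene cover [(0.61, [380, 262, 428, 303]), (0.54, [451, 285, 483, 301]), (0.45, [233, 241, 239, 254])]
scene meter []
scene charger [(0.54, [234, 241, 239, 252])]
scene storage_block [(0.47, [318, 246, 324, 256])]
scene rubber_mat [(0.95, [336, 256, 377, 286])]
side pack_red [(0.96, [365, 298, 401, 328])]
side pack_green [(0.88, [262, 194, 293, 213])]
side pack_blue [(0.81, [298, 226, 330, 244]), (0.59, [413, 349, 461, 383]), (0.55, [239, 154, 264, 175])]
side cover [(0.97, [412, 350, 462, 385])]
side meter [(0.57, [343, 289, 415, 350])]
side charger [(0.76, [248, 190, 305, 229]), (0.54, [343, 292, 413, 351])]
side storage_block [(0.76, [287, 222, 341, 260])]
side rubber_mat [(0.7, [323, 259, 378, 296])]
```

View pics/scene0.png

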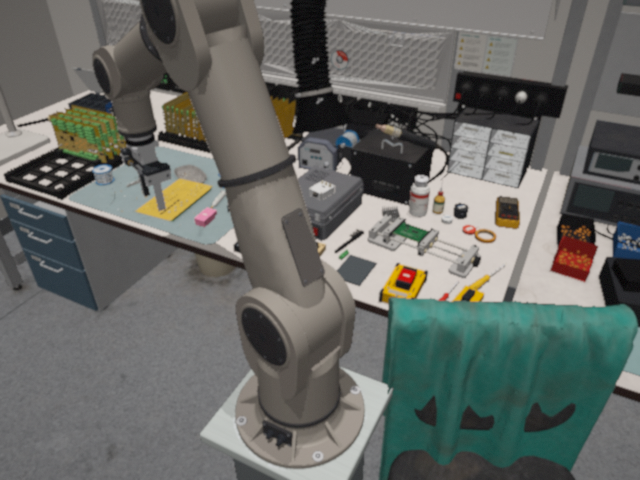

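View pics/side0.png

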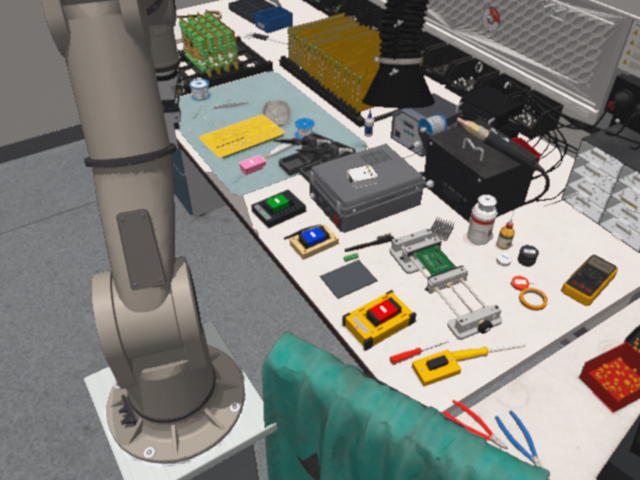

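Side picture: red pack in tester (383,310), green in charger (278,203), blue in plywood (315,236), mat (350,278), cover at (437,369) beside screwdrivers. Look-alike: pink pack at side (252,165), not to be touched. Candidates for blue: (315,236) blue vs. (252,165) pink → (315,236).

```bash
cat > h.py <<'E'
from station import r, imaging
import cv2, numpy as np
from scipy.spatial.transform import Rotation as R
def toworld(cam,px,z,cal=None):
    c=cal or imaging.calibration(cam); K=np.array(c['K'],float)
    Rm=cv2.Rodrigues(np.array(c['rvec'],float))[0]; t=np.array(c['tvec'],float).ravel()
    px=np.atleast_2d(px).astype(float); n=cv2.undistortPoints(px[:,None],K,None)[:,0]
    d=np.c_[n,np.ones(len(n))]@Rm; o=-Rm.T@t
    return o+d*((z-o[2])/d[:,2])[:,None]
def topx(cam,P,cal=None):
    c=cal or imaging.calibration(cam)
    return cv2.projectPoints(np.atleast_2d(P).astype(float),np.array(c['rvec'],float),np.array(c['tvec'],float),np.array(c['K'],float),None)[0][:,0]
def pose():
    s=r.get_state(); q=s['ee_rot']; return np.array(s['position']),R.from_quat([q[1],q[2],q[3],q[0]])
def go(P,yaw=None):
    """shift in tool axes & spin deg from measured pose, to world TCP P, with tool-y along world yaw (mod pi)"""
    p,Rm=pose(); d=Rm.inv().apply(np.array(P)-p); out=np.round(d,4)
    y=Rm.as_matrix()[:,1]; sp=0
    if yaw is not None:
        a=np.arctan2(y[1],y[0]); sp=-(yaw-a); sp=(np.degrees(sp)+90)%180-90  # tool z down
    print('shift',out,'spin',round(float(sp),1),'j7',r.get_state()['joints'][6])
E
python3 - <<'E'
from h import *
im=imaging.read_camera('side')
for n,b,z in [('red',(383,312),.04),('green',(278,203),.04),('blue',(315,236),.035),('mat',(350,278),.003),('cover',(437,368),.02),('pink',(252,165),.02)]:
    print(n,toworld('side',b,z)[0].round(3))
cv2.imwrite('pics/crop.png',cv2.resize(im[180:400,230:480],None,fx=3.0,fy=2.7,interpolation=cv2.INTER_CUBIC)[:600])
c=imaging.calibration('wrist');Rm=cv2.Rodrigues(np.array(c['rvec']))[0];p,T=pose()
print(c['K']); print('cam in tool',T.inv().apply(-Rm.T@np.array(c['tvec']).ravel()-p), (T.inv().as_matrix()@Rm.T).round(2)); print(T.as_matrix().round(2))
E
```

```text
red [ 0.482 -0.07   0.04 ]
green [0.475 0.406 0.04 ]
blue [0.492 0.239 0.035]
mat [0.5   0.088 0.003]
cover [ 0.496 -0.244  0.02 ]
pink [0.51  0.634 0.02 ]
[[368.60820065   0.         317.3549769 ]
 [  0.         368.60820065 241.6520097 ]
 [  0.           0.           1.        ]]
cam in tool [ 0.07823746  0.00081265 -0.18013788] [[ 0.   -0.96 -0.27]
 [ 1.    0.   -0.  ]
 [ 0.   -0.27  0.96]]
[[-0.91  0.42  0.  ]
 [ 0.42  0.91  0.  ]
 [ 0.    0.   -1.  ]]
```

View pics/crop.png

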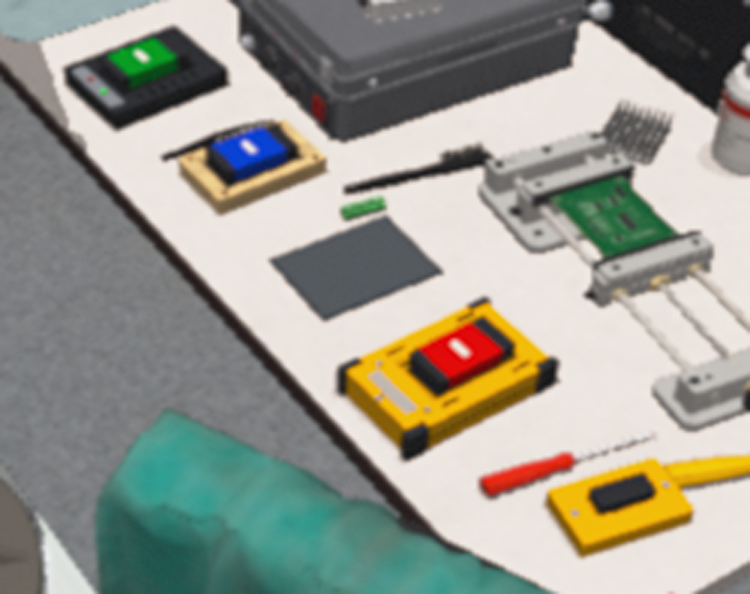

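```bash
python3 - <<'E'
from h import *
go([.48,.32,.27],np.pi/2)
E
```

```text
shift [-0.301  -0.1828 -0.0645] spin -24.9 j7 -0.06711444116390668
```

Request:
carry_out --steps "-0.301 -0.183 -0.065 -25;-0.301 -0.183 -0.065 -25;-0.301 -0.183 -0.065 -25;-0.301 -0.183 -0.065 -25;-0.301 -0.183 -0.065 -25;-0.301 -0.183 -0.065 -25;-0.301 -0.183 -0.065 -25;-0.301 -0.183 -0.065 -25;-0.301 -0.183 -0.065 -25;-0.301 -0.183 -0.065 -25;-0.301 -0.183 -0.065 -25;-0.301 -0.183 -0.065 -25" --jaw -1

```text
clock: 1.95
position: [0.4795, 0.3205, 0.2704]
ee_rot: [-0.0, -0.002, 1.0, 0.0]
wrist_force: [0.7, -0.7, -0.7]
finger_gap: 0.0941
finger_force: 0.0
```

```bash
python3 - <<'E'
from h import *
p,T=pose(); print(p,T.as_matrix().round(3))
cal=imaging.calibration('wrist'); im=imaging.read_camera('wrist'); cv2.imwrite('pics/w1.png',im)
for n in ['pack_red','pack_green','pack_blue','cover','meter','charger','storage_block','rubber_mat']:
    print(n,[(round(d['conf'],2),[int(v) for v in d['bbox']]) for d in imaging.spot_in('wrist',n)])
E
```

```text
[0.47945252 0.3204781  0.27039836] [[-1.    -0.003 -0.   ]
 [-0.003  1.     0.   ]
 [ 0.     0.    -1.   ]]
pack_red [(0.45, [0, 207, 5, 240])]
pack_green [(0.87, [383, 176, 421, 241])]
pack_blue [(0.9, [555, 202, 609, 268]), (0.87, [234, 182, 276, 247])]
cover []
meter [(0.98, [0, 132, 51, 263]), (0.17, [235, 184, 273, 245])]
charger [(0.68, [357, 150, 447, 261])]
storage_block [(0.96, [219, 168, 285, 265]), (0.2, [359, 148, 443, 259])]
rubber_mat [(0.74, [85, 168, 174, 266])]
```

View pics/w1.png

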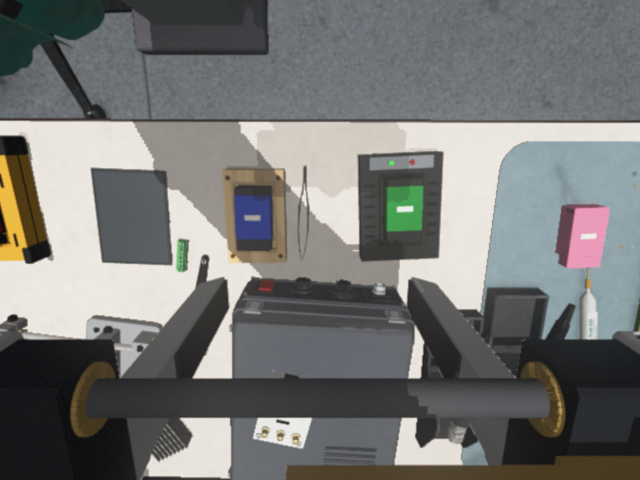

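Request:
carry_out --steps "0.004 0.084 0.12 0;0.004 0.084 0.12 0;0.004 0.084 0.12 0;0.004 0.084 0.12 0;0.004 0.084 0.12 0;0.004 0.084 0.12 0"

```text
clock: 2.9
position: [0.4752, 0.4037, 0.1497]
ee_rot: [-0.001, -0.002, 1.0, -0.001]
wrist_force: [0.1, -0.1, 1.7]
finger_gap: 0.0943
finger_force: 0.0
```

```bash
cat >> h.py <<'E'
from scipy.optimize import minimize
def hullpx(cal,pose,box):
    x,y,a=pose; c,s=np.cos(a),np.sin(a)
    P=[(x+c*u-s*v,y+s*u+c*v,w) for u in box[0] for v in box[1] for w in box[2]]
    return cv2.convexHull(topx('wrist',P,cal).astype(np.float32))
def fit(mask,cal,box,x0):
    m=mask.astype(np.uint8); S=4
    def f(p):
        h=hullpx(cal,(p[0]/100,p[1]/100,p[2]/10),box); a=np.zeros_like(m)
        a=np.zeros((480,640),np.uint8); cv2.fillConvexPoly(a,np.round(h*16).astype(np.int32),1,cv2.LINE_8,4)
        return 1-(a&m).sum()/max(1,(a|m).sum())
    x0=np.array([x0[0]*100,x0[1]*100,x0[2]*10])
    sim=np.vstack([x0]+[x0+d for d in np.eye(3)*[.8,.8,.8]])
    q=minimize(f,x0,method='Nelder-Mead',options=dict(initial_simplex=sim,xatol=.002,fatol=1e-5,maxiter=300))
    q=minimize(f,q.x,method='Nelder-Mead',options=dict(initial_simplex=np.vstack([q.x]+[q.x+d for d in np.eye(3)*[-.3,.3,.3]]),xatol=.002,fatol=1e-5,maxiter=300))
    return np.array([q.x[0]/100,q.x[1]/100,q.x[2]/10]).round(4),round(q.fun,3)
def colour(im,name):
    h=cv2.cvtColor(im,cv2.COLOR_BGR2HSV); H,Sa,V=h[...,0],h[...,1],h[...,2]
    rng={'red':(H<8)|(H>172),'green':(H>45)&(H<80),'blue':(H>105)&(H<130),'yellow':(H>17)&(H<33)}[name]
    m=(rng&(Sa>110)&(V>50)).astype(np.uint8)
    n,l,st,_=cv2.connectedComponentsWithStats(m); 
    k=1+np.argmax(st[1:,4]); m=(l==k).astype(np.uint8)
    c=cv2.findContours(m,cv2.RETR_EXTERNAL,cv2.CHAIN_APPROX_NONE)[0]
    o=np.zeros_like(m); cv2.drawContours(o,[cv2.convexHull(max(c,key=cv2.contourArea))],-1,1,-1); return o
def netmask(name,near=None):
    for d in imaging.outline_of('wrist',name):
        m=d['pixels'].astype(np.uint8); 
        if near is not None and not m[int(near[1])-8:int(near[1])+8,int(near[0])-8:int(near[0])+8].any(): 
            b=d['bbox']
            if not(b[0]<near[0]<b[2] and b[1]<near[1]<b[3]): continue
        c=cv2.findContours(m,cv2.RETR_EXTERNAL,cv2.CHAIN_APPROX_NONE)[0]
        o=np.zeros_like(m); cv2.drawContours(o,[cv2.convexHull(max(c,key=cv2.contourArea))],-1,1,-1); return o,d
def sleeve(z0): return ((-.029,.023),(-.02,.02),(z0+.010,z0+.026))
DEV={'charger':((-.065,.061),(-.047,.047),(0,.024)),'storage_block':((-.056,.056),(-.035,.035),(0,.022)),'meter':((-.078,.060),(-.044,.044),(0,.034))}
ZF={'charger':.014,'storage_block':.012,'meter':.024}
def look(tag,packs=(),devs=()):
    """packs: (colour,floor z,xy guess); devs: (name, xy guess)"""
    cal=imaging.calibration('wrist'); im=imaging.read_camera('wrist'); cv2.imwrite(f'pics/{tag}.png',im); v=im.copy()
    for c,z,g in packs:
        m=colour(im,c); p,e=fit(m,cal,sleeve(z),(*g,0)); print(c,p,e)
        cv2.polylines(v,[hullpx(cal,p,sleeve(z)).astype(int)],1,(255,0,255),1)
    for n,g in devs:
        o=netmask(n,topx('wrist',[*g,.03],cal)[0])
        if o is None: print(n,'missed'); continue
        p,e=fit(o[0],cal,DEV[n],(*g,0)); print(n,p,e)
        cv2.polylines(v,[hullpx(cal,p,DEV[n]).astype(int)],1,(255,255,0),1)
    cv2.imwrite(f'pics/{tag}_v.png',v)
E
python3 - <<'E'
from h import *
print(pose()[0])
look('g1',[('green',.014,(.475,.406))],[('charger',(.475,.406))])
E
```

```text
[0.47520299 0.4037368  0.14966798]
green [0.4833 0.4198 0.0605] 0.08
charger [0.4818 0.4184 0.0461] 0.01
```

View pics/g1_v.png

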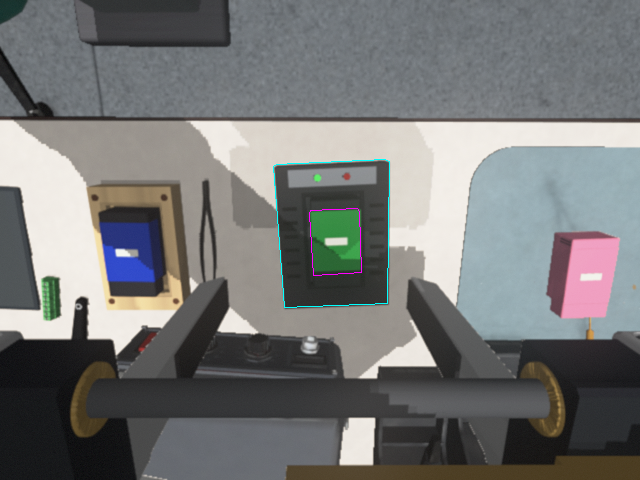

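```bash
python3 -c "
from h import *
go([.4825,.4195,.028],np.pi/2+.055)"
```

```text
shift [-0.0057  0.0161  0.1239] spin -3.1 j7 0.8071794271781554
```

Request:
carry_out --steps "-0.006 0.016 0.03 -3;-0.006 0.016 0.06 -3;-0.006 0.016 0.09 -3;-0.006 0.016 0.11 -3;-0.006 0.016 0.122 -3;-0.006 0.016 0.122 -3;-0.006 0.016 0.122 -3"

```text
clock: 3.58
position: [0.4825, 0.4198, 0.0298]
ee_rot: [0.0, -0.027, 1.0, 0.0]
wrist_force: [0.1, 0.7, -0.0]
finger_gap: 0.0943
finger_force: 0.0
```

Request:
carry_out --steps "0 0 0 0;0 0 0 0;0 0 0 0;0 0 0 0;0 0 0 0;0 0 0 0;0 0 0 0;0 0 0 0" --jaw 1

```text
clock: 4.25
position: [0.4816, 0.4199, 0.0285]
ee_rot: [-0.0, -0.027, 1.0, -0.0]
wrist_force: [1.0, -0.4, -0.0]
finger_gap: 0.0441
finger_force: 0.0
```

Request:
carry_out --steps "0 0 0 0;0 0 0 0;0 0 0 0;0 0 -0.01 0;0 0 -0.025 0;0 0 -0.045 0;0 0 -0.065 0;0 0 -0.085 0;0 0 -0.085 0;0 0 -0.085 0"

```text
clock: 5.08
position: [0.482, 0.4203, 0.1149]
ee_rot: [0.001, -0.027, 1.0, 0.001]
wrist_force: [-0.0, -0.7, -1.4]
finger_gap: 0.0397
finger_force: 30.0
```

```bash
python3 - <<'E'
from h import *
go([.49,.09,.115],np.pi/2)
E
```

```text
shift [ 0.0102 -0.3303 -0.0007] spin 3.1 j7 0.8476650409671819
```

Request:
carry_out --steps "0.003 -0.02 0 3;0.005 -0.05 0 3;0.005 -0.085 0 3;0.005 -0.12 0 3;0.005 -0.155 0 3;0.005 -0.19 0 3;0.005 -0.225 0 3;0.005 -0.26 0 3;0.005 -0.29 0 3;0.005 -0.315 0 3;0.005 -0.33 0 3;0.005 -0.33 0 3"

```text
clock: 6.08
position: [0.4942, 0.0863, 0.1128]
ee_rot: [-0.001, 0.001, 1.0, -0.001]
wrist_force: [0.8, -0.7, -1.5]
finger_gap: 0.0396
finger_force: 30.0
```

```bash
python3 - <<'E'
from h import *
print(pose()[0])
look('m1',[],[('storage_block',(.49,.245)),('meter',(.48,-.07))])
E
```

```text
[0.49416107 0.08626715 0.11277901]
storage_block [0.4919 0.2476 0.0066] 0.005
meter [ 0.478  -0.067   0.0379] 0.082
```

View pics/m1_v.png

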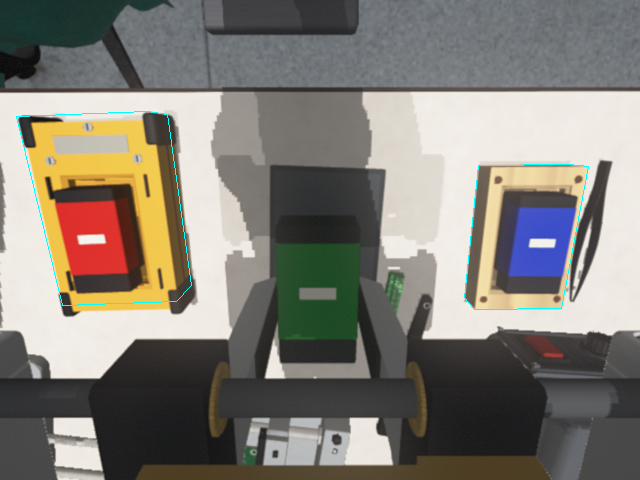

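```bash
python3 - <<'E'
from h import *
print(toworld('wrist',[(273,165),(385,170),(378,280)],.003).round(3))
E
```

```text
[[0.436 0.057 0.003]
 [0.44  0.143 0.003]
 [0.531 0.142 0.003]]
```

Request:
carry_out --steps "0 0.013 0.02 0;0 0.013 0.05 0;0 0.013 0.075 0;0 0.013 0.085 0;0 0.013 0.09 0;0 0.013 0.093 0;0 0.013 0.0945 0;0 0.013 0.0955 0;0 0.013 0.0955 0"

```text
clock: 6.98
position: [0.4953, 0.1033, 0.0187]
ee_rot: [0.001, -0.001, 1.0, 0.0]
wrist_force: [-0.3, -0.2, -2.3]
finger_gap: 0.0394
finger_force: 30.0
```

Request:
carry_out --steps "0 0 0.001 0;0 0 0.002 0;0 0 0.002 0"

```text
clock: 7.23
position: [0.4954, 0.1033, 0.0172]
ee_rot: [0.001, -0.001, 1.0, 0.0]
wrist_force: [-5.1, -0.0, 20.4]
finger_gap: 0.0398
finger_force: 30.0
```

Request:
carry_out --steps "0 0 -0.001 0;0 0 -0.001 0;0 0 -0.001 0;0 0 -0.001 0;0 0 -0.03 0;0 0 -0.07 0;0.005 -0.02 -0.11 0;0.015 -0.06 -0.135 0;0.015 -0.1 -0.135 0;0.015 -0.14 -0.135 0;0.015 -0.172 -0.135 0;0.015 -0.172 -0.135 0" --jaw -1

```text
clock: 8.23
position: [0.4796, -0.0756, 0.1516]
ee_rot: [0.001, 0.002, 1.0, -0.001]
wrist_force: [-0.6, 0.2, 0.3]
finger_gap: 0.0941
finger_force: 0.0
```

```bash
python3 - <<'E'
from h import *
print(pose()[0])
look('r1',[('red',.024,(.478,-.067))],[('meter',(.478,-.067))])
E
```

```text
[ 0.47955898 -0.07563859  0.15158559]
red [ 0.4872 -0.0663  0.0228] 0.067
meter [ 0.4781 -0.0658  0.0193] 0.092
```

View pics/r1_v.png

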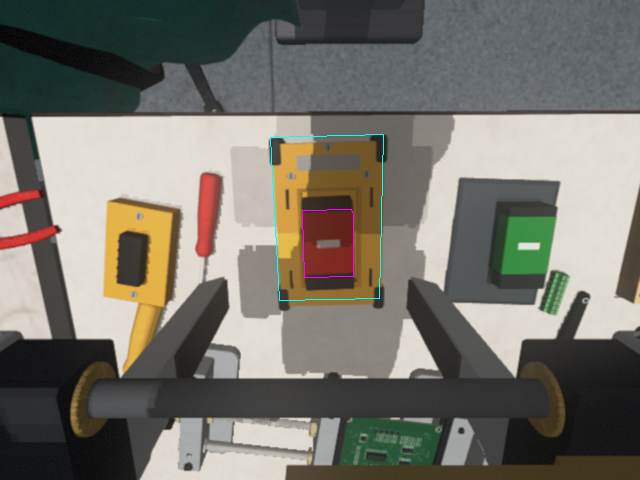

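```bash
python3 - <<'E'
import cv2,numpy as np
g,r,m=[cv2.imread(f'pics/{n}.png') for n in ('g1','r1','m1')]
c=[g[185:300,300:370],r[185:300,292:362],m[185:300,493:583][:, :70],r[190:305,490:560]]
cv2.imwrite('pics/ends.png',np.hstack([cv2.convertScaleAbs(cv2.resize(x,(200,330),interpolation=cv2.INTER_CUBIC),alpha=1.8,beta=30) for x in c]))
E
```

```text
(no output)
```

View pics/ends.png

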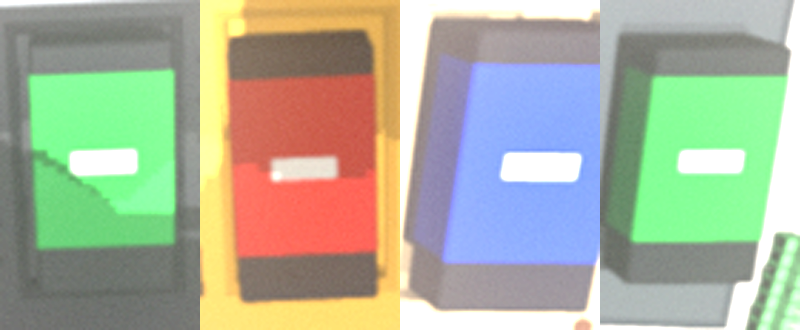

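```bash
python3 -c "
from h import *
go([.486,-.0663,.0385],np.pi/2+.023)"
```

```text
shift [-0.006   0.004   0.1126] spin -1.4 j7 1.65659968952269
```

Request:
carry_out --steps "-0.006 0.004 0.03 -1.4;-0.006 0.004 0.06 -1.4;-0.006 0.004 0.09 -1.4;-0.006 0.004 0.105 -1.4;-0.006 0.004 0.112 -1.4;-0.006 0.004 0.112 -1.4;-0.006 0.004 0.112 -1.4"

```text
clock: 8.92
position: [0.4864, -0.0644, 0.0394]
ee_rot: [-0.0, -0.014, 1.0, 0.0]
wrist_force: [-0.4, -0.1, 0.5]
finger_gap: 0.0944
finger_force: 0.0
```

Request:
carry_out --steps "0 0 0 0;0 0 0 0;0 0 0 0;0 0 0 0;0 0 0 0;0 0 0 0;0 0 0 0;0 0 0 0;0 0 0 0;0 0 0 0" --jaw 1

```text
clock: 9.75
position: [0.4861, -0.0651, 0.039]
ee_rot: [-0.0, -0.013, 1.0, -0.0]
wrist_force: [-1.2, -1.8, 1.9]
finger_gap: 0.04
finger_force: 30.0
```

Request:
carry_out --steps "0 0 0 0;0 0 -0.01 0;0 0 -0.025 0;0 0 -0.045 0;0 0 -0.065 0;0 0 -0.085 0;0 0 -0.1 0;0 0 -0.1 0;0 0 -0.1 0"

```text
clock: 10.5
position: [0.4864, -0.0648, 0.1397]
ee_rot: [0.001, -0.014, 1.0, 0.0]
wrist_force: [-0.3, -0.3, -2.6]
finger_gap: 0.0394
finger_force: 30.0
```

```bash
python3 -c "
from h import *
look('r2',[],[('meter',(.48,-.067))])
go([.4825,.419,.13],np.pi/2+.046)"
```

```text
meter [ 0.4774 -0.0656  0.0286] 0.126
shift [-0.01    0.4837  0.0084] spin -1.1 j7 1.6836048948732176
```

View pics/r2_v.png

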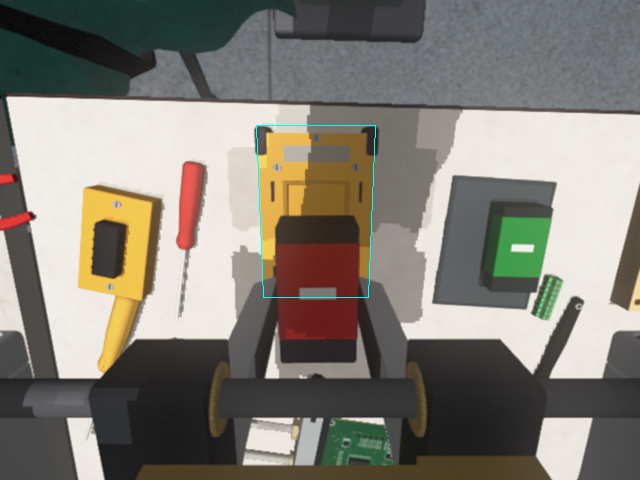

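Request:
carry_out --steps "0 0.02 0 0;0 0.05 0 0;0 0.085 0 0;-0.002 0.12 0 0;-0.004 0.16 0 0;-0.006 0.2 0 0;-0.008 0.24 0 0;-0.009 0.28 0 0;-0.009 0.32 0 -1;-0.009 0.36 0 -1;-0.009 0.4 0 -1;-0.009 0.44 0 -1"

```text
clock: 11.6
position: [0.4823, 0.3767, 0.1375]
ee_rot: [-0.001, -0.022, 1.0, -0.001]
wrist_force: [1.1, -0.2, -1.3]
finger_gap: 0.0399
finger_force: 30.0
```

Request:
carry_out --steps "0 0.02 0 0;0 0.035 0 0;0 0.043 0 0;0 0.043 0 0;0 0.043 0 0"

```text
clock: 12.02
position: [0.4817, 0.4165, 0.1384]
ee_rot: [-0.0, -0.022, 1.0, -0.001]
wrist_force: [0.4, 0.1, -1.2]
finger_gap: 0.0395
finger_force: 30.0
```

```bash
python3 -c "
from h import *
print(pose()[0])
go([.4813,.419,.029],np.pi/2+.046)
look('c2',[],[('charger',(.48,.418))])
"
```

```text
[0.48166596 0.41653935 0.13842665]
shift [0.0002 0.0026 0.1094] spin -0.2 j7 0.8360024581718615
charger [0.4808 0.4182 0.0419] 0.164
```

View pics/c2_v.png

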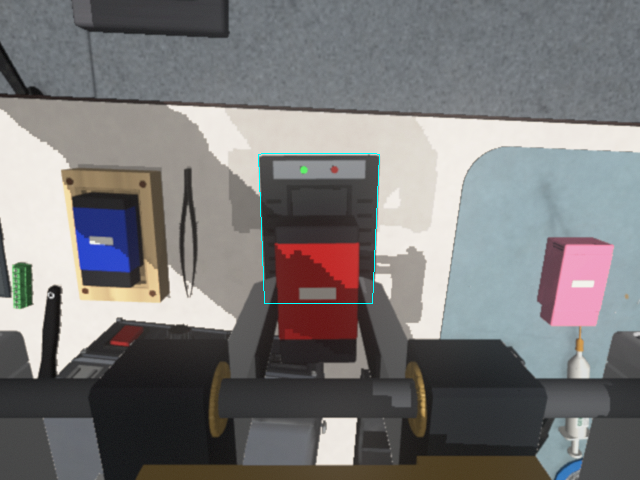

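Request:
carry_out --steps "0 0.0015 0.025 0;0 0.0015 0.06 0;0 0.0015 0.085 0;0 0.0015 0.092 0;0 0.0015 0.096 0;0 0.0015 0.1 0;0 0.0015 0.103 0;0 0.0015 0.105 0;0 0.0015 0.107 0;0 0.0015 0.107 0"

```text
clock: 12.95
position: [0.4815, 0.4198, 0.0324]
ee_rot: [0.0, -0.022, 1.0, 0.0]
wrist_force: [-0.1, -0.1, -1.8]
finger_gap: 0.0397
finger_force: 30.0
```

Request:
carry_out --steps "0 0 0.001 0;0 0 0.002 0;0 0 0.003 0;0 0 0.0035 0;0 0 0.0035 0"

```text
clock: 13.37
position: [0.4814, 0.4197, 0.029]
ee_rot: [0.0, -0.022, 1.0, 0.0]
wrist_force: [-2.1, -2.4, 7.8]
finger_gap: 0.0398
finger_force: 30.0
```

Request:
carry_out --steps "0 0 0 0;0 0 0 0;0 0 0 0;0 0 0 0;0 0 -0.03 0;0 0 -0.07 0;-0.005 -0.02 -0.11 1;-0.005 -0.06 -0.122 2;-0.005 -0.1 -0.122 2;-0.005 -0.14 -0.122 2;-0.005 -0.172 -0.122 2;-0.005 -0.172 -0.122 2" --jaw -1

```text
clock: 14.37
position: [0.4948, 0.241, 0.1509]
ee_rot: [0.0, -0.001, 1.0, -0.001]
wrist_force: [1.3, -0.9, -0.0]
finger_gap: 0.0942
finger_force: 0.0
```

```bash
python3 -c "
from h import *
print(pose()[0])
look('b1',[('blue',.012,(.492,.247)),('red',.014,(.4815,.419)),('green',.003,(.496,.103))],[('storage_block',(.492,.2476))])
go([.492,.2476,.0265],np.pi/2)
"
```

```text
[0.49475147 0.24099413 0.15090044]
blue [ 0.492   0.247  -0.0006] 0.085
red [0.4801 0.4216 0.0462] 0.053
green [0.4938 0.1031 0.005 ] 0.112
storage_block [0.4913 0.2475 0.0073] 0.024
shift [0.0024 0.0007 0.1244] spin 0.4 j7 1.0443094536382185
```

View pics/b1_v.png

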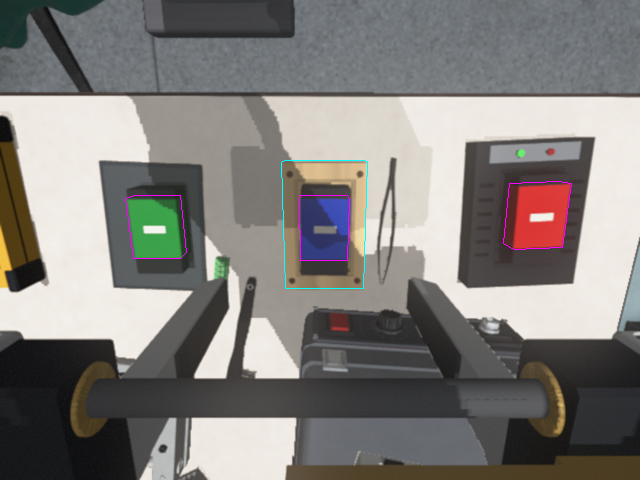

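Request:
carry_out --steps "0.003 0.001 0.03 0.4;0.003 0.001 0.06 0.4;0.003 0.001 0.09 0.4;0.003 0.001 0.11 0.4;0.003 0.001 0.118 0.4;0.003 0.001 0.1235 0.4;0.003 0.001 0.1235 0.4;0.003 0.001 0.1235 0.4"

```text
clock: 15.13
position: [0.4914, 0.2497, 0.0278]
ee_rot: [0.0, -0.001, 1.0, 0.0]
wrist_force: [0.1, 0.1, -0.1]
finger_gap: 0.094
finger_force: 0.0
```

Request:
carry_out --steps "0 0 0 0;0 0 0 0;0 0 0 0;0 0 0 0;0 0 0 0;0 0 0 0;0 0 0 0;0 0 0 0;0 0 0 0;0 0 0 0" --jaw 1

```text
clock: 15.97
position: [0.4909, 0.2488, 0.027]
ee_rot: [-0.0, -0.001, 1.0, -0.0]
wrist_force: [0.4, -1.6, -0.2]
finger_gap: 0.0397
finger_force: 30.0
```

Request:
carry_out --steps "0 0 0 0;0 0 -0.01 0;0 0 -0.025 0;0 0 -0.045 0;0 0 -0.07 0;0 -0.02 -0.1 0;0 -0.05 -0.12 0;0 -0.09 -0.125 0;0 -0.13 -0.125 0;0 -0.17 -0.125 0;0 -0.2 -0.125 0;0 -0.2 -0.125 0"

```text
clock: 16.97
position: [0.491, 0.0428, 0.1529]
ee_rot: [0.0, 0.002, 1.0, -0.0]
wrist_force: [0.8, -0.1, -1.3]
finger_gap: 0.0397
finger_force: 30.0
```

```bash
python3 -c "
from h import *
print(pose()[0])
look('t1',[],[('meter',(.48,-.067))])
"
```

```text
[0.49101996 0.0427898  0.15287817]
meter [ 0.478  -0.0659  0.03  ] 0.08
```

View pics/t1_v.png

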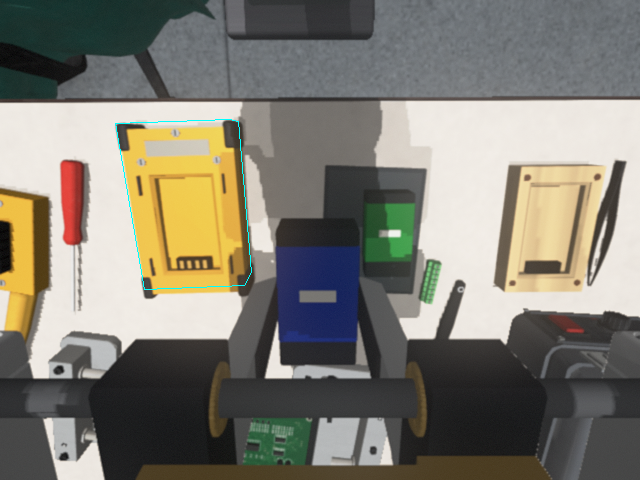

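```bash
python3 - <<'E'
from h import *
cal=imaging.calibration('wrist'); im=cv2.imread('pics/t1.png')
w=toworld('wrist',[(154,176),(213,174),(220,271),(162,273)],.034,cal); print(w.round(4)); print('bay',w.mean(0)); print('yaw',np.arctan2(*(w[2]+w[3]-w[0]-w[1])[[1,0]]))
m=colour(im,'yellow'); p,e=fit(m,cal,DEV['meter'],(.482,-.066,.02)); print('yellow fit',p,e)
k=topx('wrist',[(p[0]+np.cos(p[2])*u-np.sin(p[2])*v,p[1]+np.sin(p[2])*u+np.cos(p[2])*v,.034) for u,v in [(-.04,-.023),(-.04,.023),(.04,.023),(.04,-.023)]],cal)
v=cv2.convertScaleAbs(cv2.resize(im[105:305,100:270],None,fx=3,fy=3,interpolation=cv2.INTER_CUBIC),alpha=1.1); cv2.polylines(v,[((k-[100,105])*3).astype(int)[:,None]],1,(255,0,255),1)
cv2.polylines(v,[((hullpx(cal,p,DEV['meter'])-[100,105])*3).astype(int)],1,(255,255,0),1)
cv2.imwrite('pics/bay.png',v)
E
```

```text
[[ 0.4426 -0.0823  0.034 ]
 [ 0.4409 -0.0349  0.034 ]
 [ 0.5234 -0.0351  0.034 ]
 [ 0.5253 -0.0852  0.034 ]]
bay [ 0.48305098 -0.0593845   0.034     ]
yaw -0.019106189662312523
yellow fit [ 0.4832 -0.0599  0.0195] 0.039
```

View pics/bay.png

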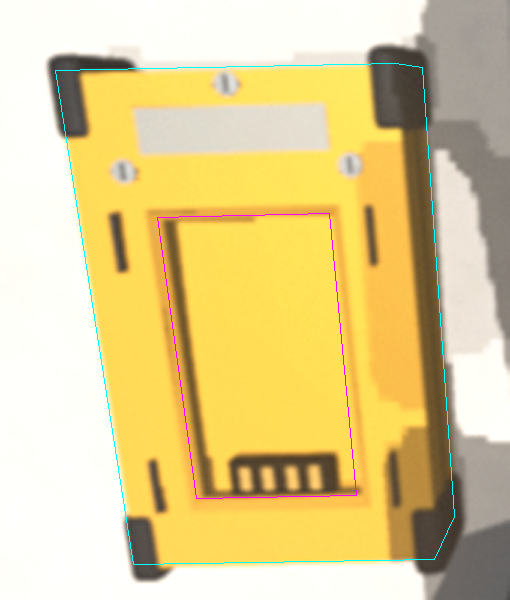

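```bash
python3 - <<'E'
from h import *
print(pose()[0], pose()[0]-[.49101996,.0427898,.15287817])
E
```

```text
[0.49143439 0.04797213 0.15267116] [ 0.00041443  0.00518233 -0.00020701]
```

```bash
python3 -c "
from h import *
go([.4825,-.065,.152],np.pi/2+.02)"
```

```text
shift [ 0.0089 -0.113   0.0006] spin -1.1 j7 1.4028521531636853
```

Request:
carry_out --steps "0.003 -0.03 0 -1.1;0.009 -0.07 0 -1.1;0.009 -0.1 0 -1.1;0.009 -0.113 0 -1.1;0.009 -0.113 0.03 -1.1;0.009 -0.113 0.06 -1.1;0.009 -0.113 0.085 -1.1;0.009 -0.113 0.085 -1.1;0.009 -0.113 0.085 -1.1;0.009 -0.113 0.085 -1.1"

```text
clock: 17.9
position: [0.4836, -0.0634, 0.0682]
ee_rot: [0.0, -0.011, 1.0, 0.0]
wrist_force: [0.8, -0.2, -0.6]
finger_gap: 0.0395
finger_force: 30.0
```

```bash
python3 -c "
from h import *
go([.4825,-.065,.039],np.pi/2+.02)"
```

```text
shift [ 0.0011 -0.0015  0.0292] spin 0.1 j7 1.7279485256228644
```

Request:
carry_out --steps "0.001 -0.001 0.008 0;0.001 -0.001 0.014 0;0.001 -0.001 0.019 0;0.001 -0.001 0.023 0;0.001 -0.001 0.026 0;0.001 -0.001 0.026 0"

```text
clock: 18.4
position: [0.4814, -0.0651, 0.0404]
ee_rot: [-0.0, -0.011, 1.0, -0.0]
wrist_force: [-0.2, -0.4, -1.1]
finger_gap: 0.0397
finger_force: 30.0
```

Request:
carry_out --steps "0 0 0.001 0;0 0 0.002 0;0 0 0.002 0"

```text
clock: 18.65
position: [0.4818, -0.0651, 0.039]
ee_rot: [0.0, -0.011, 1.0, -0.0]
wrist_force: [-0.2, -0.3, -1.9]
finger_gap: 0.0392
finger_force: 30.0
```

Request:
carry_out --steps "0 0 0.001 0;0 0 0.0015 0;0 0 0.0015 0"

```text
clock: 18.9
position: [0.482, -0.0651, 0.0388]
ee_rot: [0.0, -0.011, 1.0, 0.0]
wrist_force: [-10.3, 0.7, 33.3]
finger_gap: 0.0401
finger_force: 30.0
```

Request:
carry_out --steps "0 0 -0.001 0;0 0 -0.001 0;0 0 -0.001 0;0 0 -0.001 0;0 0 -0.03 0;0 0 -0.07 0;-0.003 0.02 -0.1 1;-0.009 0.06 -0.112 1;-0.009 0.1 -0.112 1;-0.009 0.14 -0.112 1;-0.009 0.168 -0.112 1;-0.009 0.168 -0.112 1" --jaw -1

```text
clock: 19.9
position: [0.4867, 0.1092, 0.1495]
ee_rot: [0.0, -0.005, 1.0, 0.001]
wrist_force: [-0.2, 0.3, -0.5]
finger_gap: 0.0936
finger_force: 0.0
```

```bash
python3 -c "
from h import *
look('g3',[('green',.003,(.495,.103)),('blue',.024,(.483,-.065))],[('storage_block',(.492,.2476))])
go([.495,.103,.018],np.pi/2)
"
```

```text
green [0.495 0.103 0.   ] 1.0
blue [ 0.4831 -0.0651  0.0137] 0.085
storage_block [0.4917 0.2474 0.0093] 0.036
shift [-0.0082 -0.001   0.1312] spin 0.4 j7 1.294822699906743
```

Request:
carry_out --steps "-0.008 -0.001 0.03 0.4;-0.008 -0.001 0.06 0.4;-0.008 -0.001 0.09 0.4;-0.008 -0.001 0.115 0.4;-0.008 -0.001 0.125 0.4;-0.008 -0.001 0.13 0.4;-0.008 -0.001 0.13 0.4"

```text
clock: 20.58
position: [0.495, 0.1012, 0.0192]
ee_rot: [-0.001, 0.002, 1.0, -0.0]
wrist_force: [-0.1, 0.4, 0.4]
finger_gap: 0.0939
finger_force: 0.0
```

Request:
carry_out --steps "0 0 0 0;0 0 0 0;0 0 0 0;0 0 0 0;0 0 0 0;0 0 0 0;0 0 0 0;0 0 0 0;0 0 0 0;0 0 0 0" --jaw 1

```text
clock: 21.42
position: [0.4951, 0.1022, 0.0195]
ee_rot: [-0.0, 0.001, 1.0, 0.0]
wrist_force: [-1.3, 0.7, 1.4]
finger_gap: 0.0397
finger_force: 30.0
```

Request:
carry_out --steps "0 0 0 0;0 0 -0.01 0;0 0 -0.025 0;0 0 -0.045 0;0 0 -0.065 0;0 0.01 -0.085 0;0 0.03 -0.085 0;0 0.06 -0.085 0;0 0.09 -0.085 0;0 0.12 -0.085 0;0 0.142 -0.085 0;0 0.142 -0.085 0"

```text
clock: 22.42
position: [0.4948, 0.2491, 0.105]
ee_rot: [0.0, -0.001, 1.0, 0.001]
wrist_force: [-0.9, 0.3, -2.1]
finger_gap: 0.0399
finger_force: 30.0
```

```bash
python3 -c "
from h import *
cal=imaging.calibration('wrist'); im=imaging.read_camera('wrist')
go([.491,.2474,.0275],np.pi/2+.008)
"
```

```text
shift [0.004  0.001  0.0773] spin -0.4 j7 1.0655417309427833
```

Request:
carry_out --steps "0.002 0.001 0.01 -0.4;0.0045 0.001 0.035 -0.4;0.0045 0.001 0.055 -0.4;0.0045 0.001 0.06 -0.4;0.0045 0.001 0.064 -0.4;0.0045 0.001 0.068 -0.4;0.0045 0.001 0.071 -0.4;0.0045 0.001 0.073 -0.4;0.0045 0.001 0.074 -0.4;0.0045 0.001 0.074 -0.4"

```text
clock: 23.3
position: [0.4911, 0.2452, 0.0307]
ee_rot: [0.0, -0.002, 1.0, 0.0]
wrist_force: [-0.4, 0.2, -0.6]
finger_gap: 0.0398
finger_force: 30.0
```

Request:
carry_out --steps "0 0 0.001 0;0 0 0.002 0;0 0 0.003 0;0 0 0.003 0"

```text
clock: 23.63
position: [0.4912, 0.2453, 0.0285]
ee_rot: [0.0, -0.002, 1.0, 0.0]
wrist_force: [-5.5, -3.1, 18.3]
finger_gap: 0.0394
finger_force: 30.0
```

Request:
carry_out --steps "0 0 -0.001 0;0 0 -0.001 0;0 0 -0.001 0;0 0 -0.001 0;0 0 -0.03 0;0 0 -0.07 0;0 0 -0.11 0;0 -0.02 -0.14 0;0 -0.06 -0.14 0;0 -0.1 -0.14 0;0 -0.14 -0.14 0;0 -0.18 -0.14 0" --jaw -1

```text
clock: 24.63
position: [0.4914, 0.0635, 0.1677]
ee_rot: [0.0, -0.002, 1.0, 0.0]
wrist_force: [1.5, -0.5, -0.3]
finger_gap: 0.0937
finger_force: 0.0
```

Request:
carry_out --steps "0 -0.04 0 0;0 -0.08 0 0;0 -0.12 0 0;0 -0.16 0 0;0 -0.2 0 0;0 -0.24 0 0;0 -0.27 0 0;0 -0.3 0 0;0 -0.305 0 0;0 -0.305 0 0;0 -0.305 0 0"

```text
clock: 25.55
position: [0.4929, -0.2394, 0.1672]
ee_rot: [-0.0, -0.002, 1.0, 0.0]
wrist_force: [-0.5, 0.5, 0.2]
finger_gap: 0.0941
finger_force: 0.0
```

```bash
cat >> h.py <<'E'
CB=((-.023,.023),(-.010,.010),(.021,.035)); CH=((-.045,.045),(-.028,.028),(0,.021))
def lookcover(tag,g,z=0):
    """hood from net outline hull (with clip) and clip block from dark pixels inside it"""
    cal=imaging.calibration('wrist'); im=imaging.read_camera('wrist'); cv2.imwrite(f'pics/{tag}.png',im); v=im.copy()
    o=netmask('cover',topx('wrist',[*g,z+.03],cal)[0])
    if o is not None:
        print('conf',o[1]['conf'],[int(b) for b in o[1]['bbox']])
    dark=(cv2.cvtColor(im,cv2.COLOR_BGR2HSV)[...,2]<70).astype(np.uint8)
    roi=np.zeros_like(dark); cv2.fillConvexPoly(roi,cv2.convexHull(topx('wrist',[(g[0]+a,g[1]+b,z+.028) for a in(-.04,.04) for b in(-.024,.024)],cal).astype(int)),1)
    n,l,st,_=cv2.connectedComponentsWithStats(dark*roi); m=(l==1+np.argmax(st[1:,4])).astype(np.uint8)
    B=(CB[0],CB[1],(z+.021,z+.035)); p,e=fit(m,cal,B,(*g,0)); print('clip',p,e,'area',m.sum())
    cv2.polylines(v,[hullpx(cal,p,B).astype(int)],1,(255,0,255),1)
    H=(CH[0],CH[1],(z,z+.021)); cv2.polylines(v,[hullpx(cal,p,H).astype(int)],1,(255,255,0),1)
    cv2.imwrite(f'pics/{tag}_v.png',v); return p
E
python3 -c "
from h import *
print(pose()[0])
p=lookcover('cv1',(.498,-.243))
go([p[0],p[1],.022],np.pi/2+p[2])
"
```

```text
[ 0.49290291 -0.23940318  0.16719899]
conf 0.6 [285, 179, 360, 286]
clip [ 0.5021 -0.2364 -0.1223] 0.322 area 874
shift [-0.0089  0.0018  0.1453] spin 7.3 j7 2.058794920395599
```

View pics/cv1_v.png

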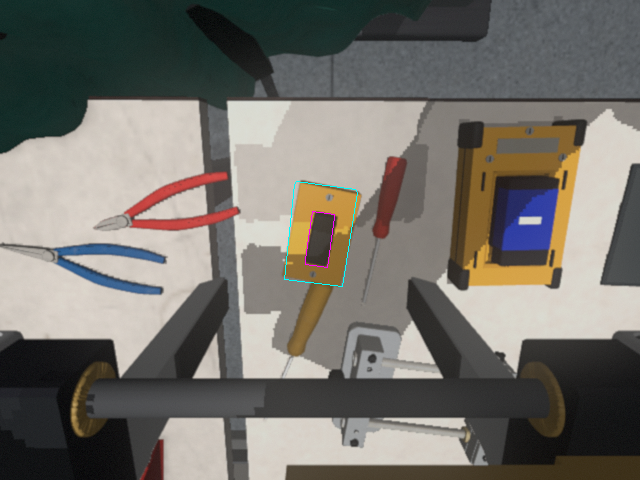

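Request:
carry_out --steps "-0.004 0.001 0.02 4;-0.009 0.002 0.05 7.3;-0.009 0.002 0.08 7.3;-0.009 0.002 0.11 7.3;-0.009 0.002 0.13 7.3;-0.009 0.002 0.138 7.3;-0.009 0.002 0.1425 7.3;-0.009 0.002 0.1425 7.3;-0.009 0.002 0.1425 7.3" --jaw 0

```text
clock: 26.4
position: [0.5028, -0.2377, 0.0261]
ee_rot: [0.001, 0.061, 0.998, -0.0]
wrist_force: [0.3, 0.4, 0.2]
finger_gap: 0.0472
finger_force: 0.0
```

```bash
python3 -c "
from h import *
go([.5021,-.2364,.0235],np.pi/2-.122)
"
```

```text
shift [0.0008 0.0012 0.0026] spin -0.0 j7 2.051981806520326
```

Request:
carry_out --steps "0 0.001 0.001 0;0 0.001 0.001 0;0 0.001 0.001 0;0 0.001 0.001 0;0 0.001 0.001 0;0 0.001 0.001 0;0 0.001 0.001 0;0 0.001 0.001 0;0 0.001 0.001 0" --jaw 1

```text
clock: 27.15
position: [0.5024, -0.2369, 0.0244]
ee_rot: [0.0, 0.062, 0.998, 0.0]
wrist_force: [-1.1, 1.4, 6.4]
finger_gap: 0.0199
finger_force: 29.3
```

Request:
carry_out --steps "0 0 0 0;0 0 -0.01 0;0 0 -0.025 0;0 0 -0.045 0;0 0 -0.065 0;0 0 -0.09 0;0 0 -0.11 0;0 0 -0.11 0;0 0 -0.11 0"

```text
clock: 27.9
position: [0.5027, -0.237, 0.1353]
ee_rot: [0.001, 0.062, 0.998, -0.0]
wrist_force: [-0.2, -0.1, -0.2]
finger_gap: 0.0199
finger_force: 29.3
```

```bash
python3 -c "
from h import *
p,T=pose();cal=imaging.calibration('wrist');im=imaging.read_camera('wrist');cv2.imwrite('pics/held.png',im)
z=p[2]-.0245; print(p,'yaw y-axis',np.arctan2(*T.as_matrix()[[1,0],1])-np.pi/2)
h=cv2.cvtColor(im,cv2.COLOR_BGR2HSV); m=((h[...,0]>15)&(h[...,0]<33)&(h[...,1]>110)&(h[...,2]>50)).astype(np.uint8); m[330:]=0; m[:, :230]=0; m[:,410:]=0
n,l,st,c=cv2.connectedComponentsWithStats(m); print([s.tolist() for s in st[1:] if s[4]>150])
print(topx('wrist',[(p[0]+np.cos(-.122)*u-np.sin(-.122)*v,p[1]+np.sin(-.122)*u+np.cos(-.122)*v,z+.021) for u,v in [(-.045,-.028),(-.045,.028),(.045,.028),(.045,-.028)]],cal).round())
go([.4828,-.065,p[2]],np.pi/2+.02)
"
```

```text
[ 0.5026944  -0.23698742  0.13529193] yaw y-axis -0.1231273412149072
[[266, 198, 111, 106, 7538]]
[[260. 207.]
 [371. 207.]
 [365. 363.]
 [267. 363.]]
shift [ 0.0402  0.168  -0.0011] spin -8.2 j7 1.9625542986559537
```

```bash
python3 -c "
from h import *
p,T=pose();cal=imaging.calibration('wrist');im=cv2.imread('pics/held.png');z=p[2]-.0245
print(p)
h=cv2.cvtColor(im,cv2.COLOR_BGR2HSV); m=((h[...,0]>15)&(h[...,0]<33)&(h[...,1]>110)&(h[...,2]>50))
for r_ in (198,200,203,206,210,220,250,270): 
  x=np.where(m[r_,230:410])[0]+230; print(r_,x.min() if len(x) else None,x.max() if len(x) else None)
a=-.123
for du in (-.004,0,.004):
  for dv in (0,.003):
    q=(p[0]+np.cos(a)*du-np.sin(a)*dv,p[1]+np.sin(a)*du+np.cos(a)*dv,a)
    hp=hullpx(cal,q,(CH[0],CH[1],(z,z+.021)))[:,0]; print(du,dv,hp.round(0).tolist())
"
```

```text
[ 0.50209247 -0.2366827   0.13420499]
198 272 302
200 270 348
203 267 372
206 267 375
210 267 376
220 267 375
250 267 372
270 266 370
-0.004 0 [[372.0, 199.0], [365.0, 357.0], [267.0, 356.0], [260.0, 199.0], [266.0, 193.0], [366.0, 193.0]]
-0.004 0.003 [[378.0, 199.0], [371.0, 357.0], [272.0, 356.0], [266.0, 199.0], [271.0, 193.0], [372.0, 193.0]]
0 0 [[371.0, 207.0], [365.0, 363.0], [267.0, 363.0], [260.0, 206.0], [266.0, 200.0], [366.0, 200.0]]
0 0.003 [[377.0, 207.0], [370.0, 363.0], [272.0, 363.0], [266.0, 206.0], [271.0, 200.0], [372.0, 200.0]]
0.004 0 [[371.0, 214.0], [365.0, 369.0], [267.0, 369.0], [261.0, 214.0], [266.0, 207.0], [366.0, 207.0]]
0.004 0.003 [[377.0, 214.0], [370.0, 369.0], [272.0, 369.0], [267.0, 214.0], [272.0, 207.0], [371.0, 207.0]]
```

Request:
carry_out --steps "0.005 0.015 0 -2;0.012 0.045 0 -4;0.02 0.08 0 -7;0.03 0.115 0 -9;0.038 0.145 0 -10.5;0.04 0.162 0 -10.5;0.04 0.168 0 -10.5;0.04 0.168 0 -10.5;0.04 0.168 0 -10.5"

```text
clock: 28.7
position: [0.4828, -0.0657, 0.1336]
ee_rot: [-0.0, -0.03, 1.0, -0.0]
wrist_force: [0.3, -0.3, -0.4]
finger_gap: 0.0198
finger_force: 29.3
```

```bash
python3 - <<'E'
from h import *
p,T=pose();cal=imaging.calibration('wrist');im=imaging.read_camera('wrist');cv2.imwrite('pics/held2.png',im)
ty=np.arctan2(*T.as_matrix()[[1,0],1])-np.pi/2; print(p,ty)
go([.4828,-.065,.0585],None)
# line directions of held hood, on gray edges: near edge (rows 185-215) and sides
g=cv2.GaussianBlur(im,(3,3),0).astype(int)
sat=cv2.cvtColor(im,cv2.COLOR_BGR2HSV)[...,1].astype(int)
for c in range(275,371,12):
    d=np.abs(np.diff(g[180:225,c],axis=0)).sum(1); k=np.argsort(d)[-3:]+180; print(c,sorted(k),end=' | ')
print()
for r_ in range(215,276,12):
    dl=np.abs(np.diff(g[r_,250:285],axis=0)).sum(1); dr=np.abs(np.diff(g[r_,355:390],axis=0)).sum(1); print(r_,dl.argmax()+250,dr.argmax()+355,end=' | ')
E
```

```text
[ 0.48278803 -0.06566476  0.13355237] 0.06048814180170958
shift [-0.0001  0.0013  0.0751] spin 0.0 j7 1.7429862072987201
275 [np.int64(184), np.int64(185), np.int64(202)] | 287 [np.int64(201), np.int64(202), np.int64(203)] | 299 [np.int64(185), np.int64(189), np.int64(190)] | 311 [np.int64(186), np.int64(187), np.int64(191)] | 323 [np.int64(191), np.int64(192), np.int64(214)] | 335 [np.int64(191), np.int64(192), np.int64(193)] | 347 [np.int64(195), np.int64(204), np.int64(205)] | 359 [np.int64(199), np.int64(205), np.int64(206)] | 
215 260 376 | 227 260 375 | 239 260 374 | 251 260 373 | 263 280 371 | 275 261 370 |
```

Request:
carry_out --steps "0 0.001 0.02 0;0 0.001 0.045 0;0 0.001 0.058 0;0 0.001 0.064 0;0 0.001 0.068 0;0 0.001 0.07 0;0 0.001 0.072 0;0 0.001 0.073 0;0 0.001 0.073 0"

```text
clock: 29.5
position: [0.4833, -0.0642, 0.0614]
ee_rot: [0.0, -0.03, 1.0, 0.0]
wrist_force: [-0.1, -0.9, -0.2]
finger_gap: 0.0194
finger_force: 29.3
```

Request:
carry_out --steps "0 -0.0005 0.001 0;0 -0.0005 0.002 0;0 -0.0005 0.0025 0;0 -0.0005 0.0025 0"

```text
clock: 29.83
position: [0.4831, -0.0646, 0.0585]
ee_rot: [0.0, -0.03, 1.0, 0.0]
wrist_force: [0.0, 0.7, -0.9]
finger_gap: 0.0197
finger_force: 29.3
```

Request:
carry_out --steps "0 0 0.0005 0;0 0 0.001 0;0 0 0.001 0"

```text
clock: 30.08
position: [0.4834, -0.0647, 0.0583]
ee_rot: [0.0, -0.03, 1.0, 0.0]
wrist_force: [-6.0, 0.6, 18.7]
finger_gap: 0.0196
finger_force: 29.7
```

Seated at the expected height. Release, rise and check all four.

Request:
carry_out --steps "0 0 -0.001 0;0 0 -0.001 0;0 0 -0.001 0;0 0 -0.001 0;0 0 -0.001 0;0 0 -0.03 0;0 0 -0.07 0;0 0.03 -0.11 0;0 0.06 -0.13 0;0 0.09 -0.13 0;0 0.1 -0.13 0;0 0.1 -0.13 0" --jaw -0.3

```text
clock: 31.08
position: [0.4769, 0.0379, 0.1876]
ee_rot: [0.0, -0.032, 0.999, 0.0]
wrist_force: [0.2, 0.1, -0.8]
finger_gap: 0.0608
finger_force: 0.0
```

Request:
carry_out --steps "0 0 0 0;0 0 0 0;0 0 0 0" --jaw -1

```text
clock: 31.33
position: [0.4769, 0.0337, 0.187]
ee_rot: [-0.0, -0.029, 1.0, -0.0]
wrist_force: [1.2, -0.2, -0.9]
finger_gap: 0.0774
finger_force: 0.0
```

```bash
python3 - <<'E'
from h import *
print(r.get_state()['wrist_force'])
look('f1',[('red',.014,(.4815,.419))],[('storage_block',(.492,.247)),('charger',(.4818,.4184))])
cal=imaging.calibration('wrist'); im=cv2.imread('pics/f1.png')
for n,g,z in [('cover',(.4828,-.065),.034),('pack_green',(.4915,.247),.012)]:
    o=netmask(n,topx('wrist',[*g,z+.02],cal)[0])
    if o is None: print(n,'missed'); continue
    B=((-.045,.045),(-.028,.028),(z,z+.021)) if n=='cover' else ((-.037,.037),(-.02,.02),(z+.01,z+.026))
    print(n,o[1]['conf'],fit(o[0],cal,B,(*g,.02)))
for c in ('side','scene'):
    i2=imaging.read_camera(c); cv2.imwrite(f'pics/f_{c}.png',i2)
E
```

```text
[ 1.19159638 -0.1636766  -0.87439512]
red [0.4815 0.419  0.    ] 1.0
storage_block [0.492  0.2478 0.0097] 0.024
charger missed
cover 0.95 (array([ 0.4818, -0.0637,  0.0056]), np.float64(0.022))
pack_green 0.81 (array([0.4886, 0.2455, 0.0373]), np.float64(0.083))
```

```bash
python3 -c "
from h import *
print(r.sign_off())"
```

```text
the job is handed in; nothing more can be done
None
```

I handed the job in at about 31 s: red pack in the charger, green in the storage block, blue in the tester with the cover over it. Each met resistance at about its expected seat height and nothing was dropped; the sign-off gave no verdict, and the last camera check covered only the cover and the green pack, both in place.

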